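Seat the dismantling carrier on its cone, groove and flat

TASK

Pick up the blue carrier plate by its red handle, with the half-dismantled device on it, and set it gently down on the aluminium station so that its three ball feet are fully home: one in the brass cone, one in the brass groove, one on the low flat step. The seat block has been slid and locked somewhere off the middle of its base plate, so find the seats by feel or by sight; do not slam, tip or drop the carrier, leave everything else on the bench where it is, and let go when it is seated.

Things in the scene. Friction and masses are not known exactly. Their poses are not given: they have to be found in the camera images.
- carrier: Blue plate 160 (x) x 136 (y) x 8 mm, level on three steel ball feet (20 mm balls), 0.5 to 0.85 kg. Origin: under the plate's centre, at the height of the balls' lowest points; z up; plate 24 to 32 mm above it. Feet at x,y = (-60,50) cone, (-60,-50) groove, (60,0) flat, mm. On the plate a black housing (-x) and green board (+x), at most 60 mm above the origin. Seated: origin 28 mm above the bench.
- handle (a point): Middle of the red handle bar over the carrier's middle, 105 mm above the carrier's origin; axes as the carrier's. Bar 18 mm thick (x), 84 mm long (y), 22 mm high, on two posts at y = -34 and +34 mm. Pinch it across its thickness.
- foot_cone (a point): Lowest point of the carrier's ball foot that belongs in the cone (carrier x,y = -60,+50 mm).
- foot_groove (a point): Lowest point of the carrier's ball foot that belongs in the groove (carrier x,y = -60,-50 mm).
- foot_flat (a point): Lowest point of the carrier's ball foot that belongs on the flat step (carrier x,y = +60,0 mm).
- station: Fixed dark steel base plate 240 (x) x 226 (y) x 10 mm on the bench; origin: centre of its underside. On it an aluminium seat block 194 (x) x 180 (y) mm, axes parallel to the plate's, its middle locked up to 18 mm either way in x and in y off the plate's middle: this offset is not in any reported pose and must be felt or seen. The seated carrier is turned like the plate, x the same way.
- cone_mid (a point): Centre of the cone's mouth IF the block were centred (station x,y = -60,50 mm, 39 mm up); the true cone is off by the block's hidden offset. Brass, eight-sided, mouth 27.8 mm across flats, walls 50 degrees to the horizontal, in the block's upper land (top 39 mm above the bench; block x -97 to 15 mm, full width). A ball at home has its lowest point 11 mm below the land.
- groove_mid (a point): Centre of the V groove's mouth IF the block were centred (station x,y = -60,-50 mm, 39 mm up). Brass, runs along y, 52 mm long, mouth 27.8 mm wide, walls 50 degrees, same home depth as the cone. A carrier set off the seats stands with these balls on the land. A ball over a seat's rim sinks in part (1.6 mm at 8.5 mm off centre) and is pushed sideways towards the seat's centre.
- flat_mid (a point): Spot for the flat foot IF the block were centred (station x,y = 60,0 mm): on the low flat step, block x 15 to 97 mm, top 28 mm above the bench, marked by a steel disc. With all three feet home the carrier is level. The block does not move during the task. Friction of the polished, oiled balls about 0.08.
- router: Bystander: black round router, 100 mm diameter, with two antennas up to 120 mm high; origin under its centre.
- drive: Bystander: aluminium disk drive 147 x 102 x 26 mm; origin under its centre.
- phone: Bystander: dark blue phone 120 x 60 x 14 mm; origin under its centre.
- screwdriver: Bystander: green-handled screwdriver lying along its x axis.
- hammer: Bystander: hammer lying along its x axis.
- tin: Bystander: green open metal tray 130 x 200 x 35 mm; origin under its centre.
- adaptor: Bystander: black mains adaptor 75 x 50 x 38 mm; origin under its centre.
There are look-alikes about, which are no part of the job. What is shaped like the carrier but purple is not meant.

How it is judged (in metres and radians):
On the way:
1. the carrier is lifted clear of the bench (height (world z) of carrier above 0.06 m), for 0.2 s.
At the end, for the whole second after the job is handed in: The carrier is released and at rest, each ball foot's lowest point 25.5 to 30.5 mm above the bench (home is 28), the cone and flat feet within 22 mm in station x (cone foot also in y) of their places for a centred seat block, and turned within 0.06 rad of the station (z of foot_cone in the frame of station between 0.0255 and 0.0305 m and z of foot_groove in the frame of station between 0.0255 and 0.0305 m and z of foot_flat in the frame of station between 0.0255 and 0.0305 m and x of foot_cone in the frame of station between -0.082 and -0.038 m and y of foot_cone in the frame of station between 0.028 and 0.072 m and x of foot_flat in the frame of station between 0.038 and 0.082 m and angle between the x axis of carrier and the x axis of station, either way round below 0.06 rad and linear speed of carrier below 0.01 m/s); the robot touches nothing.
It fails at once if the carrier is slammed on, dropped on or pressed hard against the station (over 60 N) (contact force between carrier and station above 60 N).
It fails at once if the carrier is dropped onto the station (faster than 0.45 m/s close over it) (horizontal distance between carrier and station below 0.1 m and height (world z) of carrier below 0.055 m and linear speed of carrier above 0.45 m/s).
It fails at once if the carrier is tipped by more than 0.35 rad (angle between carrier's own z axis and vertical above 0.35 rad).
It fails at once if another thing on the bench is moved by more than 20 mm (distance of any of router, drive, phone, screwdriver, hammer, tin, adaptor from where it was at the start of the episode above 0.02 m).
It also fails if it takes over 64 s, if anything falls off the work surface, if the arm or the gripper's body presses on something with over 40 N, if the wrist force passes 120 N, or if a joint passes its speed limit or range.

ROBOT

A 7-joint arm with a two-finger parallel gripper is mounted at the origin on the work surface. World frame = base frame: x ahead of the robot, y to its left, z up, the work surface at z = 0. Lengths are in m, angles in degrees, forces in N, time in s.
With the tool pointing down it reaches from about 0.425 to 0.875 m from the base axis. Payload 4.7 kg.
Tool frame: the origin (TCP) lies midway between the tips of the shut fingers; the grasp point (between the pads) lies manip.grip_depth behind it (manip.grip_depth is the distance from the TCP to the grasp point, in m); z points along the fingers, y is the line along which they close (so a half turn about z gives the same grasp; the last joint's range is limited). The gripper opens to 85 mm and grips with 20 to 120 N. Pads are 22 mm wide; open, the fingers measure 114 mm over their backs; the gripper's body (76 mm by 85 mm) begins 54 mm behind the grasp point. The pads swing forward as they close: fully open they stand 13 mm farther back than shut.
Start: joints at [-72.875, 18.392, -4.016, 83.108, 1.295, 78.541, -3.26], TCP at [0.183, 0.624, 0.231] pointing down, gripper open.
Joint ranges: [-163.93, 163.93], [-17.29, 119.83], [-79.2, 71.16], [3.27, 140.29], [-89.18, 269.18], [5.43, 117.66], [-154.24, 154.24]. Speed limits (degrees/s): [147.25, 147.25, 180, 180, 180, 180, 180].

INTERFACE

Orientations are given as [roll, pitch, yaw] about the fixed x, y, z axes, in that order (R = Rz(yaw) Ry(pitch) Rx(roll)).
In Python, from workcell import manip gives the robot as it stands.
- The arm moves only by the shell command python3 -m pendant 'ROWS' [FORCE]. ROWS is text: rows parted by semicolons, each of 7 numbers parted by spaces: the opening, from 0 (shut) to 1 (fully open), then the shift along the tool's x, y, z scaled (see below), then the turn, a rotation vector about the tool's x, y, z scaled (see below). In form: jaw tx ty tz ax ay az; .... A call has 1 to 5 rows; each row shifts and turns the commanded pose from where the row before left it, along the tool's axes as they then stand; what a row does not reach is not made up. The controller multiplies each number of a shift by 1 m and each number of a turn by 180 degrees. A row lasts 1/12 s, in which the tool goes at most 41.7 mm and 7.16 degrees, less where a joint would pass 70% of its speed; a pose out of reach is approached as far as the arm can. A call with a number of a shift or a turn outside -1 to 1 is refused whole. A call with a gripper value outside its range is refused whole. The fingers move at their own pace and stop on an object; FORCE is the grip in N (left out, the last holds). Time passes only in rows, so rows that do not move let the fingers close. It gives the time, the measured TCP pose, the force, the opening and the grip force at its end, in the units of the state.
- manip.read_state(): the state, without advancing time (a new reading comes with each control period).
- manip.snapshot(name): name is "scene" or "top"; returns a dict with "frame" (480x640x3 uint8, blue, green, red), "vfov" (degrees; the focal length in pixels is half the picture's height over the tangent of half this angle, whatever the lens; pixels are square), "cx", "cy" (the principal point, pixels), "position" and "rotation" of the camera in the world. Camera axes: x right, y down, z forward; pixel columns grow to the right and rows downward; lengths in m; the calibration is good to about 2 mm. A picture is of the moment at which its call begins. There is no depth.
- manip.sign_off(): hands the job in; it is judged then, once.
Trained networks look in the newest picture that a camera, given by its name, has taken for a name from the list of things; names that differ only in an ending like _2 or _b are one class to them, and where a whole thing is asked for, a point or a joint stands for the part that bears it (a point fixed in the world has none). Each returns a list of dicts, best first, with "p" (0 to 1); they miss things now and then, are a little off and sometimes report something else, mostly with a low value. They report only what shows in the picture. A call takes as long as a camera call. They do not tell look-alikes from the thing itself.
- manip.look_for(camera, label): "position" ([x, y, z] in m, in world coordinates, good to about 4 mm: the middle of the surface that is visible of it).
The state is a dict: "t": time; "q": joint angles; "qd": joint speeds; "joint_efforts": joint torques, N m; "tcp_pos": TCP position; "orientation": TCP orientation; "contact_force": force on the tool from outside, world axes, zero at the start; "wrist_torque": the same for the moment, N m; "finger_gap": finger opening in m; "grip_force": force on a finger pad.
Only numpy, scipy, OpenCV 4.12 (cv2) and the standard library are available. Lean on these libraries where they do the work, as an engineer would, in place of code of your own. Each camera call takes 0.05 s, during which the arm holds its last target. There are 200 camera calls.

## Working session

There is one attempt and no reset: what is moved stays moved. The work goes in short steps, Python scripts to look and compute and a shell command to move; the robot and the scene stay as the last step left them, time stands still between calls to the robot, and variables do not carry over. Pictures are saved under pics/ and viewed, at most 10 in all, crops included, and the job is handed in when it is done.

```bash
mkdir -p pics; python3 - <<'E'
from workcell import manip
import cv2, pickle
print(manip.read_state(), manip.grip_depth)
S={}
for c in ("scene","top"):
    s=manip.snapshot(c); cv2.imwrite(f"pics/{c}0.png",s["frame"]); S[c]=s
    print(c,s["vfov"],s["cx"],s["cy"],s["position"],s["rotation"])
    for l in ("carrier","handle","foot_cone","foot_groove","foot_flat","station","tin","router","drive","phone","adaptor","hammer","screwdriver"):
        print(l,[( [round(float(v),3) for v in d["position"]],round(float(d["p"]),2)) for d in manip.look_for(c,l)])
pickle.dump(S,open("s0.pkl","wb"))
E
```

```text
{'t': 0.0, 'q': array([-72.87438174,  18.44028088,  -4.01568116,  83.17467806,
         1.29378524,  78.54098689,  -3.26142924]), 'qd': array([-0.01397585,  0.0384947 , -0.06678385,  0.02574988, -0.06089017,
        0.00257668, -0.03897597]), 'joint_efforts': array([ 3.32122490e-04, -4.93592191e+01, -3.82320397e-01, -3.14335406e+01,
        1.28745832e-02,  1.17071072e-02, -1.16161246e-05]), 'tcp_pos': array([0.18251493, 0.62328883, 0.23021164]), 'orientation': array([-1.79889231e+02,  4.51294798e-03,  1.63682601e+02]), 'contact_force': array([-1.25980466,  0.20282973,  0.26539231]), 'wrist_torque': array([ 0.0386886 ,  0.01645295, -0.00930189]), 'grip_force': 0.0, 'finger_gap': 0.08563753191712742} 0.0187
scene 57.52773555824712 318.33467089295044 251.7263122267631 [1.21757789 0.44790083 0.72075596] [-127.76842697   -0.70373145  121.76087921]
carrier [([0.557, 0.19, 0.031], 0.92), ([0.273, 0.241, 0.039], 0.84)]
handle [([0.55, 0.193, 0.04], 0.59), ([0.276, 0.243, 0.041], 0.57)]
foot_cone [([0.273, 0.246, 0.04], 0.79), ([0.555, 0.192, 0.038], 0.68)]
foot_groove [([0.551, 0.192, 0.035
[... 912 characters left out ...]
1, -0.016, 0.034], 0.72), ([0.531, 0.176, 0.037], 0.67)]
foot_groove [([0.53, 0.18, 0.039], 0.82), ([0.264, 0.23, 0.038], 0.63)]
foot_flat [([0.538, 0.178, 0.04], 0.71)]
station [([0.493, -0.149, 0.03], 0.83)]
tin [([0.357, -0.498, 0.004], 0.61)]
router [([0.759, -0.017, 0.032], 0.78), ([0.36, -0.498, 0.005], 0.65), ([0.333, 0.458, 0.039], 0.25), ([0.538, 0.174, 0.036], 0.19)]
drive [([0.53, 0.463, 0.031], 0.57), ([0.495, -0.15, 0.026], 0.22)]
phone [([0.6, -0.45, 0.008], 0.68), ([0.359, -0.498, 0.004], 0.18)]
adaptor [([0.334, 0.46, 0.037], 0.96)]
hammer [([0.765, 0.298, 0.025], 0.7), ([0.501, -0.148, 0.027], 0.43)]
screwdriver [([0.758, -0.261, 0.024], 0.85), ([0.494, -0.146, 0.03], 0.29)]
```

View pics/scene0.png

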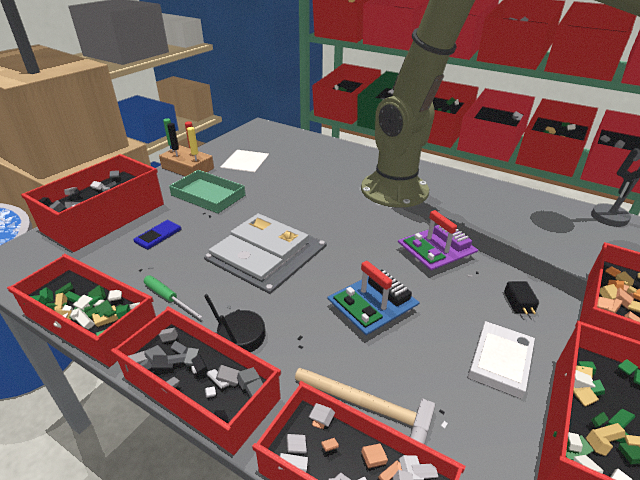

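View pics/top0.png

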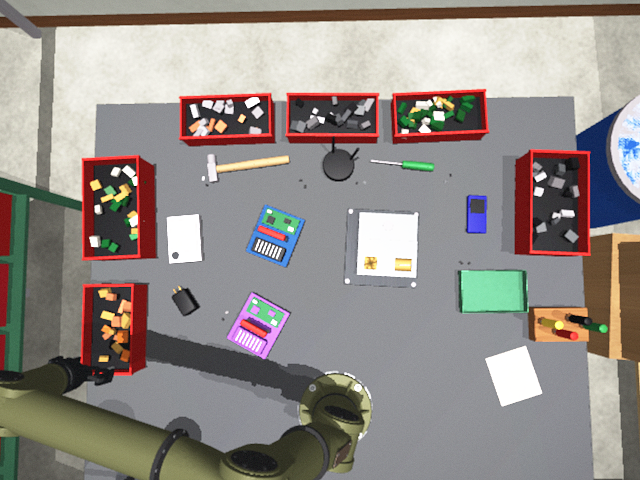

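```bash
cat > h.py <<'E'
import numpy as np, cv2, pickle
from scipy.spatial.transform import Rotation as Ro
def cam(s):
    f=240/np.tan(np.radians(s["vfov"])/2)
    return f,np.array([s["cx"],s["cy"]]),np.array(s["position"]),Ro.from_euler("xyz",s["rotation"],degrees=True).as_matrix()
def proj(s,P):
    f,c,t,R=cam(s); p=(np.atleast_2d(P)-t)@R; return f*p[:,:2]/p[:,2:]+c
def ray(s,uv,z):
    f,c,t,R=cam(s); uv=np.atleast_2d(uv).astype(float)
    d=np.c_[(uv-c)/f,np.ones(len(uv))]@R.T
    return t+d*((z-t[2])/d[:,2])[:,None]
E
python3 - <<'E'
from h import *
S=pickle.load(open("s0.pkl","rb"))
for c in S: print(c,proj(S[c],[[0,0,0],[0.1825,.623,.23]]).round(1))
for c in S:
    im=S[c]["frame"]; h=cv2.cvtColor(im,cv2.COLOR_BGR2HSV)
    m=cv2.inRange(h,(98,120,60),(115,255,255))
    n,l,st,ce=cv2.connectedComponentsWithStats(m)
    print(c,[(st[i].tolist(),ce[i].round(1)) for i in range(1,n) if st[i][4]>150])
t=S["top"]; print(ray(t,[[350,212],[417,211],[347,281],[413,284]],.012)); print(ray(t,[[371,263],[403,265]],.039))
s=S["scene"]; print(ray(s,[[209,256],[270,286],[323,243]],.012)); print(ray(s,[[289,235],[260,223]],.039))
im=cv2.resize(t["frame"][195:300,235:430],None,fx=4,fy=4,interpolation=cv2.INTER_CUBIC)
im2=cv2.resize(s["frame"][205:340,200:425],None,fx=3.4,fy=3.4,interpolation=cv2.INTER_CUBIC)
cv2.imwrite("pics/topc.png",im);cv2.imwrite("pics/scenec.png",im2)
E
```

```text
scene [[394.2 189.5]
 [642.1 210.3]]
top [[335.2 409.2]
 [ 98.7 363.9]]
scene [([140, 0, 161, 143, 13335], array([243. ,  59.5])), ([310, 42, 12, 69, 528], array([314.7,  66.4])), ([118, 96, 60, 47, 1907], array([145.5, 117.8])), ([0, 211, 21, 32, 263], array([  9.5, 226.6])), ([328, 277, 91, 58, 1270], array([374.3, 306.5])), ([0, 314, 44, 85, 1958], array([ 14.4, 366.1])), ([48, 343, 24, 28, 229], array([ 60. , 357.4]))]
top [([576, 109, 64, 119, 3126], array([604.8, 179.6])), ([623, 138, 17, 20, 192], array([630. , 146.7])), ([246, 205, 59, 62, 975], array([275.7, 238.1]))]
[[ 0.61184808 -0.05366825  0.012     ]
 [ 0.61230728 -0.26505083  0.012     ]
 [ 0.39422233 -0.04139693  0.012     ]
 [ 0.3829387  -0.24692668  0.012     ]]
[[ 0.44882173 -0.11545558  0.039     ]
 [ 0.44166091 -0.2134552   0.039     ]]
[[ 0.60413194 -0.25613977  0.012     ]
 [ 0.61190117 -0.05320801  0.012     ]
 [ 0.39539123 -0.03594824  0.012     ]]
[[ 0.44521857 -0.11268786  0.039     ]
 [ 0.44170607 -0.21291045  0.039     ]]
```

View pics/topc.png

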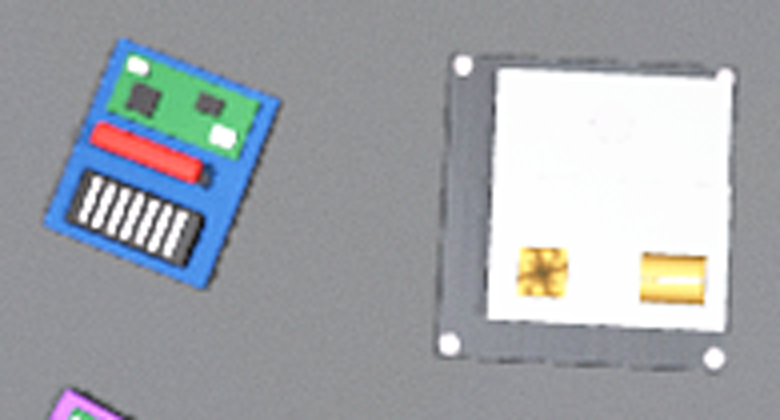

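View pics/scenec.png

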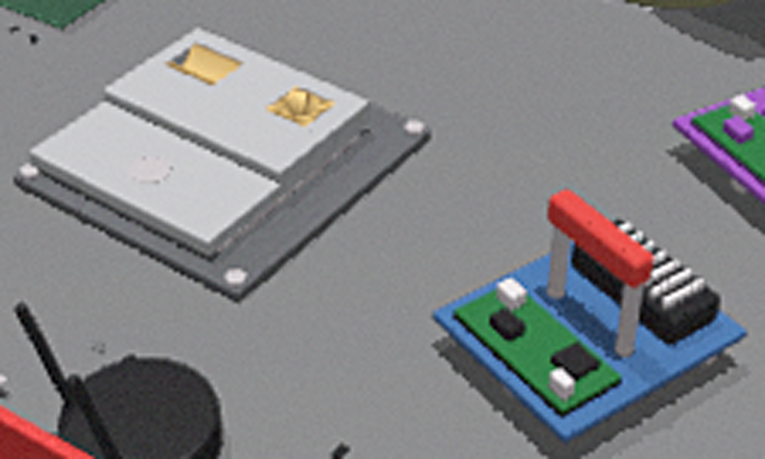

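```bash
cat > fit.py <<'E'
from h import *
from scipy.optimize import least_squares
S=pickle.load(open("s0.pkl","rb"))
T=lambda u,v:("top",235+(u+.5)/4-.5,195+(v+.5)/4-.5)
C=lambda u,v:("scene",200+(u+.5)/3.4-.5,205+(v+.5)/3.4-.5)
def fit(L,x0):
    def pts(q): 
        c,s=np.cos(q[2]),np.sin(q[2]); return [np.array([q[0]+c*p[0]-s*p[1],q[1]+s*p[0]+c*p[1],p[2]]) for p,_ in L]
    fn=lambda q:np.concatenate([proj(S[o[0]],P)[0]-o[1:] for P,(_,o) in zip(pts(q),L)])
    r=least_squares(fn,x0,loss="soft_l1"); print(r.x[:2].round(4),np.degrees(r.x[2]).round(2)); print(fn(r.x).reshape(-1,2).round(1).tolist()); return r.x
block=[((-.06,.05,.039),T(543,272)),((-.06,-.05,.039),T(673,279)),((-.097,.09,.039),T(486,319)),((-.097,-.09,.039),T(725,331)),((.097,.09,.028),T(497,69)),((.06,0,.028),T(612,122)),
 ((-.06,.05,.039),C(301,105)),((-.06,-.05,.039),C(204,64)),((-.097,.09,.039),C(368,105)),((-.097,-.09,.039),C(198,28)),((.015,-.09,.039),C(105,92)),((.097,-.09,.028),C(30,153)),((.097,.09,.028),C(210,245)),((.06,0,.028),C(152,170))]
plate=[((-.12,.113,.01),T(436,356)),((-.12,-.113,.01),T(722,372)),((.12,.113,.01),T(448,54)),((.12,-.113,.01),C(15,180)),((.12,.113,.01),C(240,292)),((-.12,.113,.01),C(432,131))]
car=[((.08,.068,.032),T(122,38)),((.08,-.068,.032),T(282,100)),((-.08,-.068,.032),T(206,289)),((-.08,.068,.032),T(44,224)),((.08,-.068,.032),C(433,315)),((.08,.068,.032),C(570,430)),((-.08,.068,.032),C(746,331)),
 ((0,.042,.116),C(643,258)),((0,-.042,.116),C(566,198))]
if __name__=="__main__":
    b=fit(block,[.5,-.15,0]);p=fit(plate,[.5,-.15,0]);c=fit(car,[.54,.18,-.4])
    d=b[:2]-p[:2];cs,sn=np.cos(p[2]),np.sin(p[2]);print("offset",cs*d[0]+sn*d[1],-sn*d[0]+cs*d[1])
E
python3 fit.py
```

```text
[ 0.5066 -0.1655] -3.19
[[-0.4, 0.2], [-0.3, -0.1], [0.3, -0.1], [-0.6, -0.4], [0.0, 0.3], [-0.4, 0.1], [0.0, 0.3], [0.1, -0.0], [0.6, -1.1], [-0.2, 0.1], [-0.4, -0.5], [-0.2, -0.2], [-0.2, -0.6], [-0.5, 0.2]]
[ 0.4986 -0.1487] -3.29
[[-0.5, 0.3], [0.3, -0.2], [-0.1, -0.1], [-0.6, -1.0], [0.0, 0.8], [0.4, -0.6]]
[0.5385 0.182 ] -21.84
[[-0.8, -0.2], [-0.6, -0.2], [-0.5, 0.3], [-0.4, 0.7], [-0.7, -1.2], [-1.4, 1.8], [0.3, -0.6], [0.9, 0.4], [-2.9, -2.5]]
offset 0.008943063381627278 -0.016295607448302267
```

```bash
R="x"; python3 -m pendant '1 -.031 -.0216 .002 0 0 0;1 -.031 -.0216 .002 0 0 0;1 -.031 -.0216 .002 0 0 0;1 -.031 -.0216 .002 0 0 0;1 -.031 -.0216 .002 0 0 0'
python3 -m pendant '1 -.031 -.0216 .002 0 0 0;1 -.031 -.0216 .002 0 0 0;1 -.031 -.0216 .002 0 0 0;1 -.031 -.0216 .002 0 0 0;1 -.031 -.0216 .002 0 0 0'
python3 -m pendant '1 -.031 -.0216 .002 0 0 0;1 -.031 -.0216 .002 0 0 0;1 -.031 -.0216 .002 0 0 0;1 -.031 -.0216 .002 0 0 0;1 -.031 -.0216 .002 0 0 0'
python3 -m pendant '1 0 0 0 0 0 .0379;1 0 0 0 0 0 .0379;1 0 0 0 0 0 .0379;1 0 0 0 0 0 .0379;1 0 0 0 0 0 .0379'
python3 -m pendant '1 0 0 0 0 0 .0379;1 0 0 0 0 0 .0379;1 0 0 0 0 0 .0379;1 0 0 0 0 0 .0379;1 0 0 0 0 0 .0379'
python3 -m pendant '1 0 0 0 0 0 .0379;1 0 0 0 0 0 .0379;1 0 0 0 0 0 .0379;1 0 0 0 0 0 .0379;1 0 0 0 0 0 0'
```

```text
t: 1.82
tcp_pos: [0.302, 0.4752, 0.2214]
orientation: [180.0, 0.0, 163.7]
contact_force: [1.1, 1.3, -0.7]
finger_gap: 0.0854
grip_force: 0.0
t: 2.23
tcp_pos: [0.4204, 0.3279, 0.2116]
orientation: [180.0, 0.0, 163.7]
contact_force: [0.9, 0.5, 0.0]
finger_gap: 0.0854
grip_force: 0.0
t: 2.65
tcp_pos: [0.5389, 0.1807, 0.2016]
orientation: [180.0, 0.0, 163.7]
contact_force: [1.3, 0.7, 0.1]
finger_gap: 0.0854
grip_force: 0.0
t: 3.07
tcp_pos: [0.538, 0.1822, 0.2014]
orientation: [180.0, -0.0, 129.2]
contact_force: [0.3, 0.4, 0.6]
finger_gap: 0.0855
grip_force: 0.0
t: 3.48
tcp_pos: [0.5379, 0.1823, 0.2014]
orientation: [180.0, -0.0, 95.1]
contact_force: [0.8, -0.4, 0.1]
finger_gap: 0.0854
grip_force: 0.0
t: 3.9
tcp_pos: [0.5379, 0.1823, 0.2014]
orientation: [180.0, -0.0, 68.0]
contact_force: [0.2, 1.0, 0.1]
finger_gap: 0.0852
grip_force: 0.0
```

Descend 118 mm to TCP z ≈ 0.083, then close.

```bash
python3 -m pendant '1 0 0 .03 0 0 0;1 0 0 .03 0 0 0;1 0 0 .028 0 0 0;1 0 0 .02 0 0 0;1 0 0 .01 0 0 0'
python3 -m pendant '.4 0 0 0 0 0 0;.3 0 0 0 0 0 0;.2 0 0 0 0 0 0;.1 0 0 0 0 0 0;0 0 0 0 0 0 0' 60
python3 -m pendant '0 0 0 0 0 0 0;0 0 0 0 0 0 0;0 0 0 0 0 0 0;0 0 0 0 0 0 0;0 0 0 0 0 0 0' 60
python3 - <<'E'
from workcell import manip
import cv2
cv2.imwrite("pics/g.png",cv2.resize(manip.snapshot("scene")["frame"][150:350,250:500],None,fx=3,fy=3))
E
```

```text
t: 4.32
tcp_pos: [0.536, 0.1817, 0.0804]
orientation: [-179.8, 0.2, 68.4]
contact_force: [-0.2, -0.5, -0.1]
finger_gap: 0.0857
grip_force: 0.0
t: 4.73
tcp_pos: [0.5388, 0.1826, 0.0848]
orientation: [179.9, -0.1, 68.2]
contact_force: [0.1, -0.1, 0.2]
finger_gap: 0.0258
grip_force: 0.0
t: 5.15
tcp_pos: [0.5389, 0.1826, 0.0847]
orientation: [179.9, -0.1, 68.2]
contact_force: [-0.5, -0.3, 6.7]
finger_gap: 0.0169
grip_force: 60.5
```

View pics/g.png

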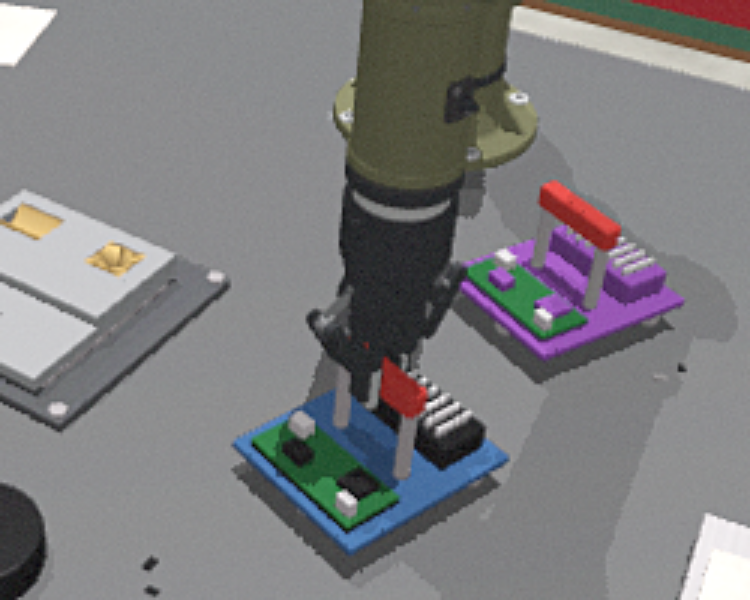

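```bash
python3 -m pendant '0 0 0 -.003 0 0 0;0 0 0 -.01 0 0 0;0 0 0 -.02 0 0 0;0 0 0 -.02 0 0 0;0 0 0 -.02 0 0 0' 110
python3 -m pendant '0 0 0 -.02 0 0 0;0 0 0 -.012 0 0 0;0 0 0 -.005 0 0 0;0 0 0 0 0 0 0;0 0 0 0 0 0 0'
python3 -m pendant '0 0 0 0 0 0 -.015;0 0 0 0 0 0 -.028;0 0 0 0 0 0 -.028;0 0 0 0 0 0 -.02;0 0 0 0 0 0 -.0126'
python3 -m pendant '0 -.008 0 0 0 0 0;0 -.016 0 0 0 0 0;0 -.024 0 0 0 0 0;0 -.025 0 0 0 0 0;0 -.025 0 0 0 0 0'
python3 -m pendant '0 -.025 0 0 0 0 0;0 -.025 0 0 0 0 0;0 -.025 0 0 0 0 0;0 -.025 0 0 0 0 0;0 -.025 0 0 0 0 0'
python3 -m pendant '0 -.025 0 0 0 0 0;0 -.025 0 0 0 0 0;0 -.025 0 0 0 0 0;0 -.020 -.005 0 0 0 0;0 -.015 -.005 0 0 0 0'
python3 -m pendant '0 -.01 -.003 0 0 0 0;0 -.006 0 0 0 0 0;0 0 0 0 0 0 0;0 0 0 0 0 0 0;0 0 0 0 0 0 0'
python3 - <<'E'
from workcell import manip
import cv2,pickle
S={c:manip.snapshot(c) for c in("scene","top")}
pickle.dump(S,open("s1.pkl","wb"))
cv2.imwrite("pics/a.png",cv2.resize(S["scene"]["frame"][120:320,170:420],None,fx=3,fy=3,interpolation=cv2.INTER_CUBIC))
print(manip.read_state())
E
```

```text
t: 5.62
tcp_pos: [0.5366, 0.1817, 0.1561]
orientation: [-179.9, 0.1, 68.2]
contact_force: [-0.1, -0.1, -5.3]
finger_gap: 0.0162
grip_force: 107.8
t: 6.03
tcp_pos: [0.5372, 0.182, 0.1922]
orientation: [-179.9, 0.1, 68.2]
contact_force: [0.1, -0.3, -5.1]
finger_gap: 0.017
grip_force: 108.0
t: 6.45
tcp_pos: [0.5368, 0.1818, 0.1913]
orientation: [-179.8, 0.1, 87.0]
contact_force: [-0.9, 0.9, -5.3]
finger_gap: 0.0165
grip_force: 107.9
t: 6.87
tcp_pos: [0.5316, 0.0813, 0.1925]
orientation: [-179.9, 0.1, 86.7]
contact_force: [0.4, -0.3, -4.7]
finger_gap: 0.0165
grip_force: 107.9
t: 7.28
tcp_pos: [0.5241, -0.0436, 0.1927]
orientation: [-179.9, 0.0, 86.6]
contact_force: [0.7, -0.7, -6.2]
finger_gap: 0.0166
grip_force: 107.9
t: 7.7
tcp_pos: [0.5073, -0.1541, 0.1928]
orientation: [-179.9, 0.1, 86.5]
contact_force: [-0.6, -0.5, -5.6]
finger_gap: 0.0161
grip_force: 107.9
t: 8.12
tcp_pos: [0.506, -0.1641, 0.1932]
orientation: [-180.0, -0.0, 86.9]
contact_force: [-0.5, 0.1, -5.7]
finger_gap: 0.0167
grip_force: 107.9
{'t': 8.2167, 'q': array([-22.59671187,   5.6872822 ,  40.36288654, 104.17113676,
        -3.90236875,  71.54227856,  15.80863111]), 'qd': array([-0.10357889,  0.01485847,  0.17629963, -0.01661658,  0.145038  ,
       -0.08932773, -0.01995661]), 'joint_efforts': array([ 2.11827960e-01, -3.00598741e+01,  2.40417682e+00, -3.30195093e+01,
        4.04081668e-02,  4.85899870e-02, -2.70440381e-03]), 'tcp_pos': array([ 0.50598028, -0.16414855,  0.19318724]), 'orientation': array([-1.79992999e+02, -2.41540417e-02,  8.69438565e+01]), 'contact_force': array([ 0.7004993 ,  0.27661119, -5.16401831]), 'wrist_torque': array([ 0.05661059, -0.03770434,  0.01367762]), 'grip_force': 107.9070782661438, 'finger_gap': 0.016432920384406146}
```

View pics/a.png

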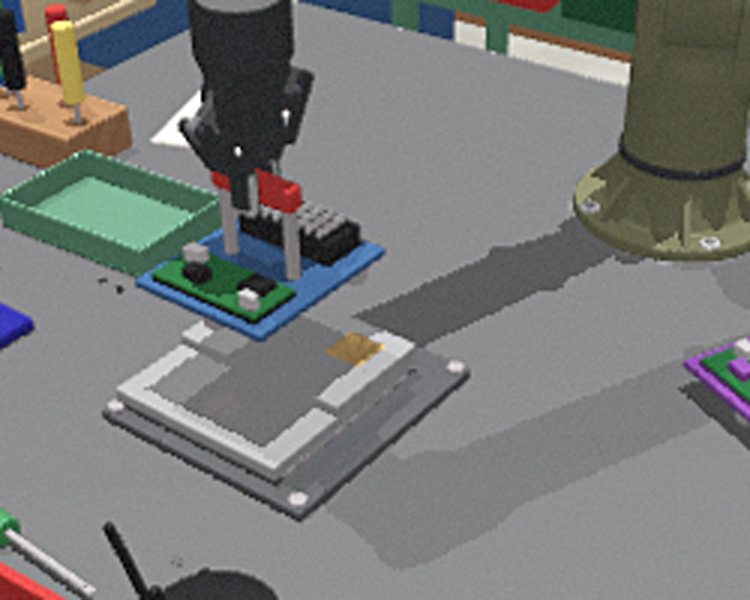

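```bash
python3 - <<'E'
import fit; from fit import *
fit.S=pickle.load(open("s1.pkl","rb"))
C=lambda u,v:("scene",170+(u+.5)/3-.5,120+(v+.5)/3-.5)
z=.1405
L=[((.08,-.068,z),C(138,282)),((.08,.068,z),C(261,334)),((-.08,.068,z),C(384,248))]
im=fit.S["top"]["frame"];h=cv2.cvtColor(im,cv2.COLOR_BGR2HSV)
m=cv2.inRange(h,(98,120,60),(115,255,255));m[:, :340]=0;m[:,440:]=0
n,l,st,ce=cv2.connectedComponentsWithStats(m);print(st[1:].tolist())
fit.fit(L,[.5,-.16,0])
cv2.imwrite("pics/a2.png",cv2.resize(im[190:320,320:480],None,fx=4,fy=4,interpolation=cv2.INTER_CUBIC))
E
```

```text
[[366, 214, 26, 55, 486]]Traceback (most recent call last):
  File "<stdin>", line 9, in <module>
AttributeError: 'function' object has no attribute 'fit'
```

```bash
python3 - <<'E'
import fit as F, pickle
F.S=pickle.load(open("s1.pkl","rb"))
C=lambda u,v:("scene",170+(u+.5)/3-.5,120+(v+.5)/3-.5)
z=.1405
F.fit([((.08,-.068,z),C(138,282)),((.08,.068,z),C(261,334)),((-.08,.068,z),C(384,248))],[.5,-.16,0])
E
```

```text
[ 0.5063 -0.163 ] -2.48
[[-1.4, -0.6], [0.3, 0.7], [0.6, -0.3]]
```

```bash
python3 -m pendant '0 -.0015 0 .005 0 0 0;0 0 0 .012 0 0 0;0 0 0 .015 0 0 0;0 0 0 .014 0 0 0;0 0 0 .008 0 0 0'
python3 -m pendant '0 0 0 .005 0 0 0;0 0 0 .003 0 0 0;0 0 0 0 0 0 0;0 0 0 0 0 0 0'
python3 -m pendant '0 0 0 .002 0 0 0;0 0 0 .001 0 0 0;0 0 0 0 0 0 0'
python3 -m pendant '0 0 0 .002 0 0 0;0 0 0 .001 0 0 0;0 0 0 0 0 0 0'
```

```text
t: 8.63
tcp_pos: [0.5042, -0.1664, 0.1367]
orientation: [-179.8, -0.0, 86.8]
contact_force: [-0.4, 0.4, -5.7]
finger_gap: 0.0164
grip_force: 107.8
t: 8.97
tcp_pos: [0.5059, -0.1671, 0.1317]
orientation: [180.0, 0.0, 86.8]
contact_force: [0.0, 0.2, -5.7]
finger_gap: 0.0162
grip_force: 107.8
t: 9.22
tcp_pos: [0.5056, -0.167, 0.1285]
orientation: [180.0, -0.0, 86.8]
contact_force: [0.3, -0.0, -5.3]
finger_gap: 0.0166
grip_force: 108.0
t: 9.47
tcp_pos: [0.5053, -0.1669, 0.1251]
orientation: [-180.0, -0.0, 86.8]
contact_force: [-0.8, -0.7, -5.9]
finger_gap: 0.0161
grip_force: 108.0
```

```bash
python3 -m pendant '0 .0005 .001 .001 0 0 0;0 0 0 0 0 0 0;0 0 0 0 0 0 0'
python3 -m pendant '0 0 0 .001 0 0 0;0 0 0 0 0 0 0;0 0 0 0 0 0 0'
python3 -m pendant '0 0 0 .001 0 0 0;0 0 0 0 0 0 0;0 0 0 0 0 0 0'
python3 -m pendant '0 0 0 .001 0 0 0;0 0 0 0 0 0 0;0 0 0 0 0 0 0'
```

```text
t: 9.72
tcp_pos: [0.5066, -0.1665, 0.1243]
orientation: [-180.0, -0.0, 86.8]
contact_force: [-0.4, -1.1, -5.5]
finger_gap: 0.0165
grip_force: 108.0
t: 9.97
tcp_pos: [0.5065, -0.1666, 0.1233]
orientation: [-180.0, -0.0, 86.8]
contact_force: [-0.3, -0.2, -5.6]
finger_gap: 0.0165
grip_force: 108.0
t: 10.22
tcp_pos: [0.5065, -0.1666, 0.1223]
orientation: [-180.0, -0.0, 86.8]
contact_force: [-0.4, 0.1, -6.3]
finger_gap: 0.0162
grip_force: 108.0
t: 10.47
tcp_pos: [0.5065, -0.1665, 0.1212]
orientation: [-180.0, -0.0, 86.8]
contact_force: [-0.2, -0.3, -4.8]
finger_gap: 0.0165
grip_force: 108.0
```

Below land level without contact: in the seats. Continue.

```bash
for i in 1; do python3 -m pendant '0 0 0 .001 0 0 0;0 0 0 .001 0 0 0;0 0 0 0 0 0 0;0 0 0 0 0 0 0'; done
python3 -m pendant '0 0 0 .001 0 0 0;0 0 0 .001 0 0 0;0 0 0 0 0 0 0;0 0 0 0 0 0 0'
python3 -m pendant '0 0 0 .001 0 0 0;0 0 0 0 0 0 0;0 0 0 0 0 0 0'
python3 -m pendant '0 0 0 .001 0 0 0;0 0 0 0 0 0 0;0 0 0 0 0 0 0'
```

```text
t: 10.8
tcp_pos: [0.5064, -0.1665, 0.1192]
orientation: [-180.0, -0.0, 86.8]
contact_force: [0.8, -0.7, -4.4]
finger_gap: 0.0164
grip_force: 108.0
t: 11.13
tcp_pos: [0.5065, -0.1665, 0.1172]
orientation: [-180.0, -0.0, 86.8]
contact_force: [-0.0, 0.5, -5.4]
finger_gap: 0.0163
grip_force: 108.0
t: 11.38
tcp_pos: [0.5065, -0.1665, 0.1163]
orientation: [-180.0, -0.0, 86.8]
contact_force: [0.3, 0.4, -5.6]
finger_gap: 0.0165
grip_force: 108.0
t: 11.63
tcp_pos: [0.5065, -0.1665, 0.1152]
orientation: [-180.0, -0.0, 86.8]
contact_force: [-1.3, 0.5, -5.3]
finger_gap: 0.0167
grip_force: 108.0
```

```bash
python3 -m pendant '0 0 0 .001 0 0 0;0 0 0 0 0 0 0;0 0 0 0 0 0 0'
python3 -m pendant '0 0 0 .0007 0 0 0;0 0 0 0 0 0 0;0 0 0 0 0 0 0'
python3 -m pendant '0 0 0 .0005 0 0 0;0 0 0 0 0 0 0;0 0 0 0 0 0 0'
```

```text
t: 11.88
tcp_pos: [0.5065, -0.1665, 0.1143]
orientation: [-180.0, -0.0, 86.8]
contact_force: [-0.1, -0.0, -5.9]
finger_gap: 0.0163
grip_force: 107.9
t: 12.13
tcp_pos: [0.5067, -0.1665, 0.1137]
orientation: [180.0, -0.0, 86.8]
contact_force: [-0.6, 0.2, -4.1]
finger_gap: 0.0162
grip_force: 107.9
t: 12.38
tcp_pos: [0.5069, -0.1665, 0.1133]
orientation: [180.0, -0.0, 86.8]
contact_force: [0.9, -0.0, -5.0]
finger_gap: 0.0162
grip_force: 108.1
```

```bash
python3 -m pendant '0 0 0 .0005 0 0 0;0 0 0 0 0 0 0;0 0 0 0 0 0 0'
python3 -m pendant '0 0 0 .0005 0 0 0;0 0 0 0 0 0 0;0 0 0 0 0 0 0'
python3 - <<'E'
from workcell import manip
import cv2
print(manip.read_state()["wrist_torque"])
cv2.imwrite("pics/b.png",cv2.resize(manip.snapshot("scene")["frame"][160:310,190:350],None,fx=4,fy=4,interpolation=cv2.INTER_CUBIC))
E
```

```text
t: 12.63
tcp_pos: [0.5071, -0.1665, 0.113]
orientation: [179.9, -0.0, 86.8]
contact_force: [1.1, 0.5, -3.3]
finger_gap: 0.0165
grip_force: 108.3
t: 12.88
tcp_pos: [0.5072, -0.1666, 0.1128]
orientation: [179.9, -0.0, 86.8]
contact_force: [0.8, 1.0, 2.9]
finger_gap: 0.0165
grip_force: 109.0
[ 0.31860016 -0.22040711 -0.14739839]
```

View pics/b.png

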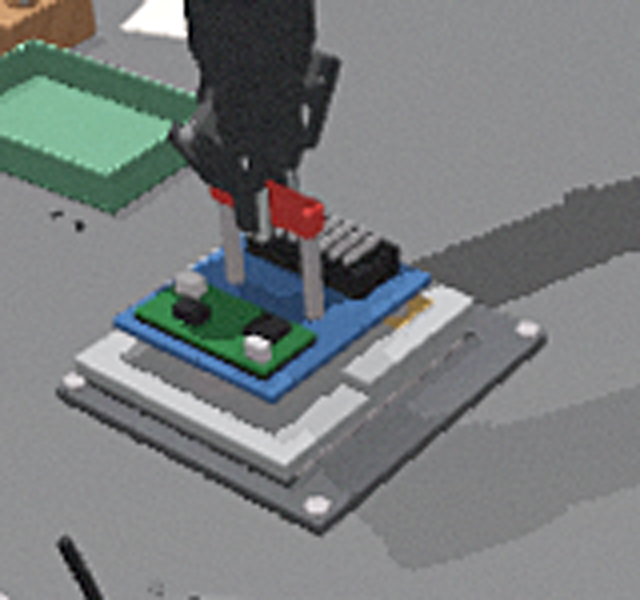

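```bash
python3 -m pendant '0 0 0 0 0 0 0;0 0 0 0 0 0 0;0 0 0 0 0 0 0' 20
python3 -m pendant '.3 0 0 0 0 0 0;.4 0 0 0 0 0 0;.6 0 0 0 0 0 0;.8 0 0 0 0 0 0;.8 0 0 0 0 0 0'
python3 -m pendant '.8 0 0 0 0 0 0;.8 0 0 0 0 0 0;.8 0 0 -.008 0 0 0;.8 0 0 -.02 0 0 0;.8 0 0 -.03 0 0 0'
python3 -m pendant '.8 0 0 -.03 0 0 0;.8 0 0 -.03 0 0 0;.8 0 0 -.01 0 0 0;.8 0 0 0 0 0 0;.8 0 0 0 0 0 0'
python3 - <<'E'
from workcell import manip
import cv2,pickle
S={c:manip.snapshot(c) for c in("scene","top")}
pickle.dump(S,open("s2.pkl","wb"))
cv2.imwrite("pics/c.png",cv2.resize(S["scene"]["frame"][160:310,190:350],None,fx=4,fy=4,interpolation=cv2.INTER_CUBIC))
E
```

```text
t: 13.18
tcp_pos: [0.5072, -0.1666, 0.1128]
orientation: [179.9, -0.0, 86.8]
contact_force: [1.6, 1.2, 6.1]
finger_gap: 0.0163
grip_force: 109.6
t: 13.6
tcp_pos: [0.5061, -0.1667, 0.1117]
orientation: [-179.9, 0.0, 86.8]
contact_force: [0.2, 0.1, 0.3]
finger_gap: 0.0677
grip_force: 0.0
t: 14.02
tcp_pos: [0.5046, -0.1661, 0.169]
orientation: [-179.7, 0.0, 86.8]
contact_force: [-0.2, 1.3, -0.3]
finger_gap: 0.0684
grip_force: 0.0
t: 14.43
tcp_pos: [0.5065, -0.1665, 0.2402]
orientation: [180.0, -0.0, 86.8]
contact_force: [-0.5, 0.3, -0.5]
finger_gap: 0.0682
grip_force: 0.0
```

View pics/c.png

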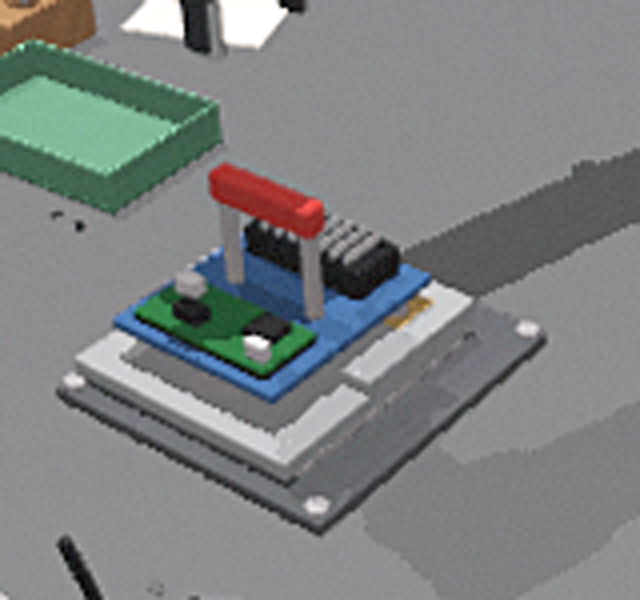

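```bash
python3 -c "
from workcell import manip
print(manip.sign_off())"
```

```text
the job is handed in; nothing more can be done
None
```

The blue carrier is on the aluminium station, released and handed in at about 14.5 s of robot time; the wrist-height change puts its origin 28.1 mm above the bench (home is 28), and the last picture shows it unmoved and level after I let go, though sign-off returned no verdict.

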